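# Clip the snap-hook lifter to a hot tube block and move it to the tray

### The job

The tube block in the dry-block heater is hot, so move it with the lifter from the parking stand: press the lifter's sprung gate against the block's U-bolt eye until the eye passes it and the gate springs shut. Lift the block out by the hook and set it down gently, upright and flat, on the free part of the steel tray, then let go, leaving the lifter clipped on. Never touch the block or its tubes with the gripper, press and pull gently (under 15 N on the block), and leave everything else where it is.

Things in the scene. Friction and masses are not known exactly. Their poses are not given: they have to be found in the camera images.
- lifter: Lifter, 0.11 kg, 107 mm tall, hanging upright by its collar in the stand. Origin: the seat, where the centre of the eye's bar lies when it hangs in the hook's bend. z up along the handle, x to the mouth (gate side), y across the hook (8 mm thick). All (x, z) in mm are in this frame. Handle: black, 24 (x) by 20 (y), z 47 to 95; square steel collar 26 by 26, z 44 to 47.
- grip (a point): Centre of the lifter's handle, 71 mm above the seat.
- mouth (a point): Point (12, 13.5) of the lifter, in its mouth. Hook: 8 mm steel in the x-z plane, lowest point (0, -12); spine behind, x -17 to -9; square nose in front, x 8 to 16, flat top at z 8; pivot lug above z 22. The gate shuts the mouth between nose and lug. The eye's 7 mm bar can enter only with its centre 11 to 17 mm above the seat: lower it strikes the nose, higher the gate or lug. 12 is best.
- gate (a joint): Sprung gate, a 6 mm pin 17 mm long hanging from a pivot at (12, 27) to just above the nose. 0 = shut (it cannot swing outwards); grows to 1.0 rad (stop) as it is pushed inwards: about 2 N at first, 5 to 7 N near the stop. Then go on in while raising the hook a few mm, so that the bar slides along the leaning gate behind the nose (x under 4) and off its tip into the bend; the gate springs shut.
- block: Aluminium tube block, 52 (x) by 80 (y) by 50 mm, about 0.45 kg, origin at the centre of its underside, loose in the heater's well (40 mm deep, 1.5 mm clearance all round: its eye gives way 3 to 7 mm sideways before the block wedges), its top 10 mm above the heater's. Three capped tubes are fixed in it at (-15, +30), (+15, +30), (+15, -30), reaching 30 mm above its top.
- eye (a point): Point on the block's middle axis, 103 mm above its underside: the middle of the height range of the lifting eye. This is a U-bolt of 7 mm round steel, bar along the block's y, 25 mm free between its legs, locked by nuts at whatever height it was last set: its bar's centre is 36 to 70 mm above the block's top. That height is not measured; feel for it or look. It is rigid on the block.
- heater: White dry-block heater, 136 by 140 by 62 mm, fixed to the bench; origin under the centre of its well, x to its back (controls at -x).
- stand: Steel parking stand, fixed. Origin under the parked lifter's axis. A fork 75 mm high opens towards its -x; its prongs lie along x, 12 mm apart, with 3 to 4 mm lips round the collar. The lifter comes out straight up (the hook passes between the prongs) with its x along the stand's x.
- tray: Stainless steel tray, fixed, 156 (x) by 262 (y) mm, rim 22 mm high, flat floor 130 by 236 mm, 2 mm above the bench. Origin at the centre of its underside.
- scissors: Scissors, 125 by 57 by 6 mm, lying across one end of the tray; origin at the centre of their underside.
- vial2: Brown vial with white cap, 23 mm wide, 32 mm tall, standing by the tray; leave it.
- marker: Marker pen, 137 mm, lying by the tray; leave it.
- bottle_a: Square stain bottle, 42 by 42 by 104 mm, at the back; leave it.
- bottle_b: Square stain bottle, 42 by 42 by 104 mm, at the back; leave it.
- spray: Spray bottle, 196 mm tall, at the back; leave it.

How it is judged:
By the outcome, as a careful person would: the job done as asked, in the order asked, and still so for the second after the job is handed in, with the robot touching nothing.
It also fails if it takes over 67 s, if anything falls off the work surface, if the arm or the gripper's body presses on something with over 40 N, if the wrist force passes 120 N, or if a joint passes its speed limit or range.

### The arm

A 7-joint arm with a two-finger parallel gripper is mounted at the origin on a cart in front of the work surface, level with it; the furniture and walls round the work are solid. World frame = base frame: x ahead of the robot, y to its left, z up, the work surface at z = 0. Lengths are in mm, angles in rad, forces in N, time in s.
With the tool pointing down it reaches from about 400 to 875 mm from the base axis. Payload 4.4 kg.
Tool frame: the origin (TCP) lies at the very end of the fingers, on their centre line; the grasp point (between the pads) lies 19 mm behind it; y points along the fingers, x is the direction in which the jaws open and shut, and the axes are right-handed (so a half turn about y gives the same grasp; the last joint's range is limited). The gripper opens to 85 mm and grips with 20 to 120 N. Pads are 22 mm wide; open, the fingers measure 114 mm over their backs; the gripper's body (76 mm by 85 mm) begins 54 mm behind the grasp point. The pads swing forward as they close: fully open they stand 13 mm farther back than shut.
Start: joints at [1.154, 0.628, 0.038, 1.517, -0.027, 0.996, -0.02], TCP at [223.4, -610.418, 231.313] pointing down, gripper open.
Joint ranges: [-3.06, 3.06], [-0.37, 2.12], [-1.25, 1.32], [0.18, 2.47], [-1.1, 4.24], [0.23, 1.98], [-2.94, 2.94]. Speed limits (rad/s): [2.57, 2.57, 3.14, 3.14, 3.14, 3.14, 3.14].

### API

Orientations are given as [roll, pitch, yaw] about the fixed x, y, z axes, in that order (R = Rz(yaw) Ry(pitch) Rx(roll)).
In Python, from cell import readout, eyes, finish_job gives the robot as it stands. The module is installed in compiled form; this text tells all that it offers.
- The arm moves only by the tool apply_moves, never from a script. Its argument "commands" is a list that holds one entry, the list of rows, each a list of 6 numbers: the shift along the tool's x, y, z in units of 0.04 m (1.0 is 0.04 m), then the turn, a rotation vector about the tool's x, y, z in units of 5 degrees (1.0 is 5 degrees). A call has 1 to 8 rows; each row shifts and turns the pose as measured when the row begins, along the tool's axes as they then stand; what a row does not reach is not made up. A row lasts 1/12 s, in which the tool goes at most 41.7 mm and 7.16 degrees, less where a joint would pass 70% of its speed; a pose out of reach is approached as far as the arm can. A call with a number of a shift or a turn outside -1 to 1 is refused whole. A call with a gripper value outside its range is refused whole. "claw" is the finger opening in mm, from 0 to 85.4, set as the call begins (left out, the last holds). The fingers move at their own pace and stop on an object; the grip force is fixed at half the most. Time passes only in rows, so rows that do not move let the fingers close. It gives the time, the measured TCP pose, the force and the opening at its end, in the units of the state.
- readout.read_state(): the state, without advancing time (a new reading comes with each control period).
- eyes.get_image(name): name is "scene" or "top"; returns a dict with "image" (420x560x3 uint8, red, green, blue), "mtx" (3x3 intrinsics, pixels), "rvec" (rotation vector, rad) and "tvec" (3), from world to camera coordinates, as OpenCV has them. Camera axes: x right, y down, z forward; pixel columns grow to the right and rows downward; lengths in mm; the calibration is good to about 2 mm. A picture is of the moment at which its call begins. There is no depth.
- finish_job(): hands the job in, once; it reports no verdict.
The state is a dict: "clock": time; "qpos": joint angles; "qd": joint speeds; "tau": joint torques, N m; "eef_pos": TCP position; "tool_rot": TCP orientation; "force": force on the tool from outside, world axes, zero at the start; "torque": the same for the moment, N m; "width": finger opening in mm.
Only numpy, scipy, OpenCV 4.12 (cv2) and the standard library are available. Lean on these libraries where they do the work, as an engineer would, in place of code of your own. Each camera call takes 0.05 s, during which the arm holds its last target. There are 200 camera calls.

## Working session

There is one attempt and no reset: what is moved stays moved. The work goes in short steps, Python scripts to look and compute and a tool call to move; the robot and the scene stay as the last step left them, time stands still between calls to the robot, and variables do not carry over. Pictures are saved under pics/ and viewed, about 8 in all and at most 12, crops included, and the job is handed in when it is done.

Besides the shell and the picture viewer there is one more tool, called after "Request:" as name([rows], argument=value, ...), one row to a line, values as JSON. apply_moves: Moves the arm, as the interface text tells. Shifts and turns lie within -1 to 1; 1 stands for 0.04 m of shift or 5 degrees of turn. Its arguments: {"type":"object","properties":{"commands":{"type":"array"},"claw":{"type":"number"}},"required":["commands"]}

```bash
mkdir -p pics
cat > h.py <<'E'
import numpy as np,cv2
from cell import readout,eyes
def grab(n):
    d=eyes.get_image(n); R=cv2.Rodrigues(np.array(d['rvec'],float))[0]; return d['image'],np.array(d['mtx'],float),R,np.array(d['tvec'],float).ravel()
def ray(c,u,v):
    _,K,R,t=c; o=-R.T@t; d=R.T@np.linalg.inv(K)@[u,v,1]; return o,d/np.linalg.norm(d)
def onz(c,u,v,z):
    o,d=ray(c,u,v); return o+d*(z-o[2])/d[2]
def tri(a,pa,b,pb):
    o,d=ray(a,*pa);p,e=ray(b,*pb)
    s=np.linalg.lstsq(np.c_[d,-e],p-o,rcond=None)[0]; A=o+d*s[0];B=p+e*s[1]; return (A+B)/2,np.linalg.norm(A-B)
def proj(c,P):
    _,K,R,t=c; q=K@(R@np.array(P,float)+t); return q[:2]/q[2]
def save(c,name,box=None,s=1):
    im=c[0][...,::-1]
    if box: im=im[box[1]:box[3],box[0]:box[2]]
    cv2.imwrite('pics/'+name,cv2.resize(im,None,fx=s,fy=s,interpolation=cv2.INTER_CUBIC))
E
python3 - <<'E'
from h import *
a=grab('scene');b=grab('top')
save(a,'s0.png',s=1.42);save(b,'t0.png',s=1.42)
np.save('s0.npy',a[0]);np.save('t0.npy',b[0])
for c in(a,b): print(-c[2].T@c[3], c[2][2],c[1][0,0])
s=readout.read_state();print(s)
E
```

```text
[176.9214597  753.51967383 509.36058609] [ 0.42064802 -0.81430525 -0.39995276] 406.2621030435713
[ 506.83329294 -100.68772737 1429.9700074 ] [ 0.0903539   0.01208996 -0.99583633] 529.9603981203896
{'clock': 0.1, 'qpos': array([ 1.15420662,  0.62927328,  0.03846405,  1.51829643, -0.02699975,
        0.99632326, -0.01999587]), 'qd': array([-0.00053747, -0.00465168, -0.00124228, -0.00346594,  0.00053629,
       -0.0013085 , -0.00103106]), 'tau': array([ 1.73385299e-03, -5.64538729e+01,  1.23007927e+00, -1.93973440e+01,
        1.13205469e-02,  5.41084155e-03,  3.29111884e-06]), 'eef_pos': array([ 223.18126528, -609.85932449,  230.45959498]), 'tool_rot': array([-1.57082788,  0.0017815 , -1.22001862]), 'force': array([-0.25272798,  0.25250372, -0.45957981]), 'torque': array([-0.04075123,  0.03894893, -0.02473822]), 'width': 85.13150934504901}
```

View pics/s0.png

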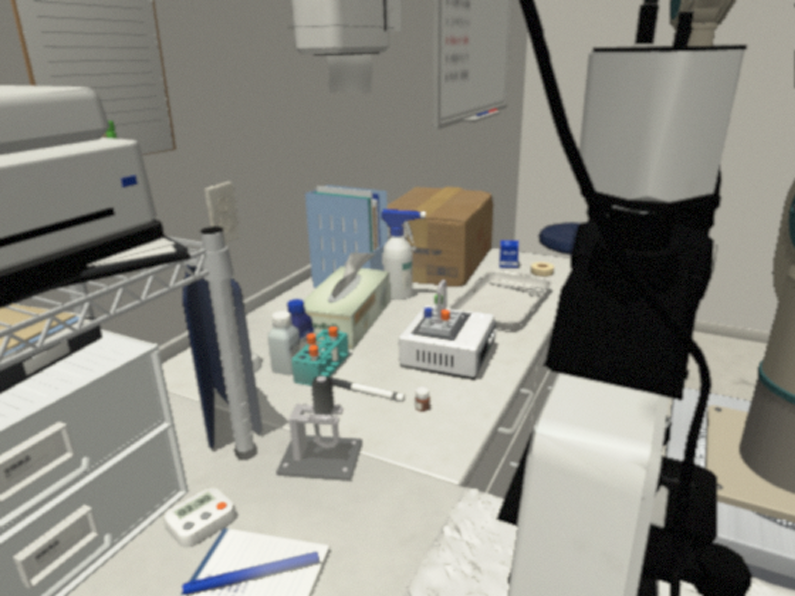

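View pics/t0.png

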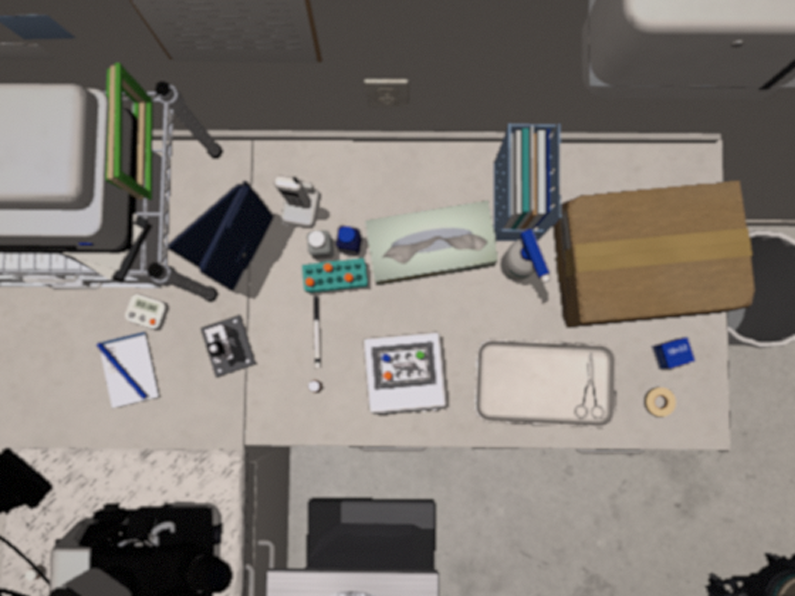

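The scene view shows the lifter parked at about (322,395), the heater with its block at (445,335) and the tray at (505,300), in picture pixels. The top view has the stand at (228,345), the heater at (405,372) and the tray at (546,383), with the scissors at the tray's right end. Next is one composite of crops.

```bash
python3 - <<'E'
from h import *
a=np.load('s0.npy')[...,::-1];b=np.load('t0.npy')[...,::-1]
def cr(im,x,y,w,h,s): return cv2.resize(im[y:y+h,x:x+w],(w*s,h*s),interpolation=cv2.INTER_CUBIC)
top=np.hstack([cr(b,138,216,50,37,8),cr(b,250,228,67,50,6)[:296,:400]])
bot=np.hstack([cr(a,190,258,80,60,5),cr(a,278,192,80,60,5)])
cv2.imwrite('pics/c0.png',np.vstack([top,bot]))
E
python3 - <<'E'
from h import *
a=grab('scene');b=grab('top')
f=1/1.42
for n,(u,v),z in [('tray c',(546,383),22),('tray TL',(480,344),22),('TR',(613,347),22),('BL',(479,417),22),('BR',(612,424),22),('sc',(590,385),5),
 ('heater TL',(363,339),62),('TR',(441,334),62),('BR',(446,408),62),('BL',(370,413),62),('stand TL',(201,325),4),('TR',(240,316),4),('BR',(256,366),4),('BL',(216,377),4),('handle',(214,343),122),('vial',(315,386),32),('markertop',(317,297),8),('spray',(530,255),150)]:
    print(n,onz(b,u*f,v*f,z).round(0))
print('top of handle tri')
E
```

```text
tray c [ 502. -356.   22.]
tray TL [ 573. -233.   22.]
TR [ 570. -481.   22.]
BL [ 438. -231.   22.]
BR [ 427. -477.   22.]
sc [ 499. -441.    5.]
heater TL [578. -17.  62.]
TR [ 589. -159.   62.]
BR [ 455. -168.   62.]
BL [445. -31.  62.]
stand TL [605. 296.   4.]
TR [623. 222.   4.]
BR [528. 189.   4.]
BL [507. 264.   4.]
handle [566. 239. 122.]
vial [492.  73.  32.]
markertop [660.  75.   8.]
spray [ 721. -307.  150.]
top of handle tri
```

View pics/c0.png

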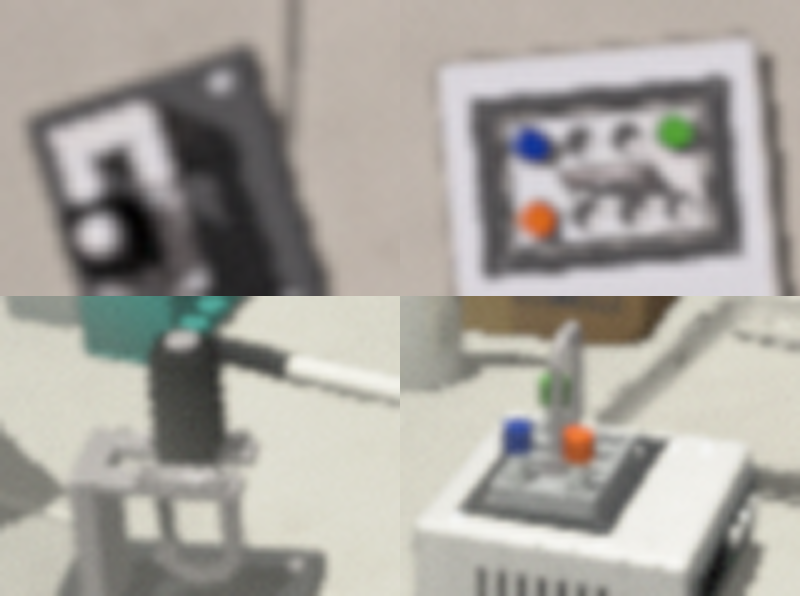

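The composite shows the handle's top spot at crop (100,232) from above and (183,341) in the scene view. The tubes are blue (533,145), orange (540,218) and green (677,131). The eye bar runs from about (565,175) to (650,187), and its top edge in the scene crop is at (572,322).

Run:
```python
from h import *
a=grab('scene');b=grab('top')
T=lambda x,y:(138+x/8-.5,216+y/8-.5)
H=lambda x,y:(250+(x-400)/6-.5,228+y/6-.5)
S1=lambda x,y:(190+x/5-.5,258+(y-296)/5-.5)
S2=lambda x,y:(278+(x-400)/5-.5,192+(y-296)/5-.5)
print('handle top',tri(a,S1(183,341),b,T(100,232)))
print('z126 top',onz(b,*T(100,232),126))
P={}
for n,t,s in[('blue',(533,145),(517,424)),('orange',(540,218),(578,432)),('green',(677,131),(553,380))]:
    P[n]=onz(b,*H(*t),101); print(n,P[n],tri(a,S2(*s),b,H(*t))[0], 'tri')
y=P['blue']-P['green'];yaw=np.arctan2(-y[0],y[1]); c=(P['orange']+P['green'])/2
print('block yaw',np.degrees(yaw),'centre',c, np.linalg.norm(y))
R=np.array([[np.cos(yaw),-np.sin(yaw)],[np.sin(yaw),np.cos(yaw)]])
for h in range(36,72,4):
    q=[]
    for yy in(-16,16):
        p=np.r_[c[:2]+R@[0,yy],72+h+3.5]; 
        u=proj(a,p); v=proj(b,p); q+=[((u[0]+.5-278)*5+400).round(),((u[1]+.5-192)*5+296).round(),((v[0]+.5-250)*6+400).round(),((v[1]+.5-228)*6).round()]
    print(h,q)
```

```text
handle top (array([557.24429841, 239.61638847, 124.70514884]), np.float64(2.367856289172515))
z126 top [558.20579836 239.92405362 126.        ]
blue [544.1267051  -59.70669353 101.        ] [543.7234882  -59.86402679 100.13744565] tri
orange [513.79530264 -62.97624005 101.        ] [513.33073871 -63.14634207 100.34202674] tri
green [ 550.53528604 -119.755025    101.        ] [ 550.43410453 -119.86938155   98.40819495] tri
block yaw 6.091759922417555 centre [532.16529434 -91.36563253 101.        ] 60.38933699514406
36 [np.float64(573.0), np.float64(370.0), np.float64(647.0), np.float64(170.0), np.float64(554.0), np.float64(395.0), np.float64(570.0), np.float64(178.0)]
40 [np.float64(574.0), np.float64(363.0), np.float64(647.0), np.float64(170.0), np.float64(554.0), np.float64(388.0), np.float64(570.0), np.float64(178.0)]
44 [np.float64(574.0), np.float64(356.0), np.float64(647.0), np.float64(170.0), np.float64(554.0), np.float64(380.0), np.float64(570.0), np.float64(177.0)]
48 [np.float64(574.0), np.float64(348.0), np.float64(647.0), np.float64(170.0), np.float64(555.0), np.float64(372.0), np.float64(569.0), np.float64(177.0)]
52 [np.float64(574.0), np.float64(341.0), np.float64(647.0), np.float64(169.0), np.float64(555.0), np.float64(365.0), np.float64(569.0), np.float64(177.0)]
56 [np.float64(574.0), np.float64(333.0), np.float64(647.0), np.float64(169.0), np.float64(555.0), np.float64(357.0), np.float64(569.0), np.float64(177.0)]
60 [np.float64(574.0), np.float64(326.0), np.float64(647.0), np.float64(169.0), np.float64(555.0), np.float64(349.0), np.float64(569.0), np.float64(177.0)]
64 [np.float64(574.0), np.float64(318.0), np.float64(647.0), np.float64(169.0), np.float64(555.0), np.float64(342.0), np.float64(569.0), np.float64(176.0)]
68 [np.float64(574.0), np.float64(311.0), np.float64(647.0), np.float64(169.0), np.float64(555.0), np.float64(334.0), np.float64(568.0), np.float64(176.0)]
```

```bash
cat > plan.py <<'E'
import sys
from h import *
from scipy.spatial.transform import Rotation as Ro
# usage: plan.py x y z yawdeg n [x y z yaw n ...]  -> rows for each leg
def plan(args):
    s=readout.read_state(); p=np.array(s['eef_pos'],float); r=Ro.from_euler('xyz',s['tool_rot'])
    print('from',p.round(1),np.degrees(s['tool_rot']).round(2),'F',s['force'].round(1),'w',round(s['width'],1),'t',s['clock'])
    for i in range(0,len(args),5):
        x,y,z,w,n=args[i:i+5]; n=int(n); g=np.array([x,y,z]); G=Ro.from_euler('xyz',[-np.pi/2,0,np.radians(w)])
        D=(g-p)/n; rv=(r.inv()*G).as_rotvec()/n
        for k in range(n):
            d=r.inv().apply(D)/40; t=np.degrees(rv)/5
            print('['+','.join(f'{v:.2f}' for v in np.r_[d,t])+'],')
            r=r*Ro.from_rotvec(rv)
        p=g;r=G; print()
if __name__=='__main__': plan([float(v) for v in sys.argv[1:]])
E
python3 plan.py 480 -180 260 -25 16 558 240 200 18.5 14
```

```text
from [ 223.3 -610.2  231. ] [-9.00e+01  3.00e-02 -6.99e+01] F [ 0.6 -0.7  0.2] w 85.3 t 0.3
[-0.49,-0.05,0.61,-0.00,-0.56,-0.00],
[-0.46,-0.05,0.63,-0.00,-0.56,-0.00],
[-0.43,-0.05,0.65,-0.00,-0.56,-0.00],
[-0.40,-0.05,0.67,-0.00,-0.56,-0.00],
[-0.37,-0.05,0.69,-0.00,-0.56,-0.00],
[-0.33,-0.05,0.71,-0.00,-0.56,-0.00],
[-0.30,-0.05,0.72,-0.00,-0.56,-0.00],
[-0.26,-0.05,0.74,-0.00,-0.56,-0.00],
[-0.22,-0.05,0.75,-0.00,-0.56,-0.00],
[-0.19,-0.05,0.76,-0.00,-0.56,-0.00],
[-0.15,-0.05,0.77,-0.00,-0.56,-0.00],
[-0.11,-0.05,0.77,-0.00,-0.56,-0.00],
[-0.07,-0.05,0.78,-0.00,-0.56,-0.00],
[-0.04,-0.05,0.78,-0.00,-0.56,-0.00],
[0.00,-0.05,0.78,-0.00,-0.56,-0.00],
[0.04,-0.05,0.78,-0.00,-0.56,-0.00],

[-0.19,0.11,0.74,0.00,-0.62,0.00],
[-0.15,0.11,0.75,0.00,-0.62,0.00],
[-0.11,0.11,0.75,0.00,-0.62,0.00],
[-0.07,0.11,0.76,0.00,-0.62,0.00],
[-0.03,0.11,0.76,0.00,-0.62,0.00],
[0.01,0.11,0.76,0.00,-0.62,0.00],
[0.06,0.11,0.76,0.00,-0.62,0.00],
[0.10,0.11,0.76,0.00,-0.62,0.00],
[0.14,0.11,0.75,0.00,-0.62,0.00],
[0.18,0.11,0.74,0.00,-0.62,0.00],
[0.22,0.11,0.73,0.00,-0.62,0.00],
[0.26,0.11,0.72,0.00,-0.62,0.00],
[0.30,0.11,0.70,0.00,-0.62,0.00],
[0.33,0.11,0.69,0.00,-0.62,0.00],
```

Request:
apply_moves([
  [[-0.49,-0.05,0.61,0,-0.56,0],[-0.46,-0.05,0.63,0,-0.56,0],[-0.43,-0.05,0.65,0,-0.56,0],[-0.4,-0.05,0.67,0,-0.56,0],[-0.37,-0.05,0.69,0,-0.56,0],[-0.33,-0.05,0.71,0,-0.56,0],[-0.3,-0.05,0.72,0,-0.56,0],[-0.26,-0.05,0.74,0,-0.56,0]],
])

```text
clock: 0.97
eef_pos: [348.0, -394.3, 244.8]
tool_rot: [-1.578, -0.0, -0.827]
force: [1.0, -0.5, -1.2]
width: 85.2
```

Request:
apply_moves([
  [[-0.22,-0.05,0.75,0,-0.56,0],[-0.19,-0.05,0.76,0,-0.56,0],[-0.15,-0.05,0.77,0,-0.56,0],[-0.11,-0.05,0.77,0,-0.56,0],[-0.07,-0.05,0.78,0,-0.56,0],[-0.04,-0.05,0.78,0,-0.56,0],[0,-0.05,0.78,0,-0.56,0],[0.04,-0.05,0.78,0,-0.56,0]],
])

```text
clock: 1.63
eef_pos: [478.9, -167.1, 261.3]
tool_rot: [-1.579, -0.001, -0.418]
force: [0.6, -0.8, 0.6]
width: 85.4
```

```bash
python3 plan.py 558 240 200 18.5 16
```

```text
from [ 478.9 -167.1  261.3] [-9.047e+01 -5.000e-02 -2.392e+01] F [ 0.6 -0.8  0.6] w 85.4 t 1.6333
[-0.15,0.09,0.63,0.01,-0.53,-0.00],
[-0.12,0.09,0.64,0.01,-0.53,-0.00],
[-0.09,0.09,0.64,0.01,-0.53,-0.00],
[-0.06,0.09,0.65,0.01,-0.53,-0.00],
[-0.03,0.09,0.65,0.01,-0.53,-0.00],
[0.00,0.09,0.65,0.01,-0.53,-0.00],
[0.03,0.09,0.65,0.01,-0.53,-0.00],
[0.06,0.09,0.65,0.01,-0.53,-0.00],
[0.09,0.09,0.64,0.01,-0.53,-0.00],
[0.12,0.09,0.64,0.01,-0.53,-0.00],
[0.15,0.09,0.63,0.01,-0.53,-0.00],
[0.18,0.09,0.62,0.01,-0.53,-0.00],
[0.21,0.09,0.61,0.01,-0.53,-0.00],
[0.24,0.09,0.60,0.01,-0.53,-0.00],
[0.27,0.10,0.59,0.01,-0.53,-0.00],
[0.29,0.10,0.58,0.01,-0.53,-0.00],
```

Request:
apply_moves([
  [[-0.15,0.09,0.63,0.01,-0.53,0],[-0.12,0.09,0.64,0.01,-0.53,0],[-0.09,0.09,0.64,0.01,-0.53,0],[-0.06,0.09,0.65,0.01,-0.53,0],[-0.03,0.09,0.65,0.01,-0.53,0],[0,0.09,0.65,0.01,-0.53,0],[0.03,0.09,0.65,0.01,-0.53,0],[0.06,0.09,0.65,0.01,-0.53,0]],
])

```text
clock: 2.3
eef_pos: [520.7, 48.9, 233.0]
tool_rot: [-1.572, -0.008, -0.027]
force: [0.5, -0.4, -0.3]
width: 85.4
```

Request:
apply_moves([
  [[0.09,0.09,0.64,0.01,-0.53,0],[0.12,0.09,0.64,0.01,-0.53,0],[0.15,0.09,0.63,0.01,-0.53,0],[0.18,0.09,0.62,0.01,-0.53,0],[0.21,0.09,0.61,0.01,-0.53,0],[0.24,0.09,0.6,0.01,-0.53,0],[0.27,0.1,0.59,0.01,-0.53,0],[0,0,0,0,0,0]],
])

```text
clock: 2.97
eef_pos: [550.9, 243.1, 206.6]
tool_rot: [-1.565, -0.011, 0.32]
force: [0.4, 1.1, -0.1]
width: 85.3
```

```bash
python3 plan.py 558 240 135 18.5 3 558 240 86 18.5 4
python3 - <<'E'
from h import *
a=grab('scene')
ims=[cv2.resize(np.ascontiguousarray(a[0][190:310,180:300,::-1]),(400,400)),cv2.resize(np.ascontiguousarray(a[0][190:260,280:350,::-1]),(400,400),interpolation=cv2.INTER_CUBIC)]
cv2.imwrite('pics/g0.png',np.hstack(ims))
E
```

```text
from [550.9 243.1 206.6] [-89.66  -0.61  18.35] F [ 0.4  1.1 -0.1] w 85.3 t 2.9667
[0.04,0.60,-0.05,-0.02,-0.01,0.04],
[0.04,0.60,-0.05,-0.02,-0.01,0.04],
[0.05,0.60,-0.04,-0.02,-0.01,0.04],

[0.00,0.31,-0.00,0.00,0.00,0.00],
[0.00,0.31,-0.00,0.00,0.00,0.00],
[0.00,0.31,-0.00,0.00,0.00,0.00],
[0.00,0.31,-0.00,0.00,0.00,0.00],
```

View pics/g0.png

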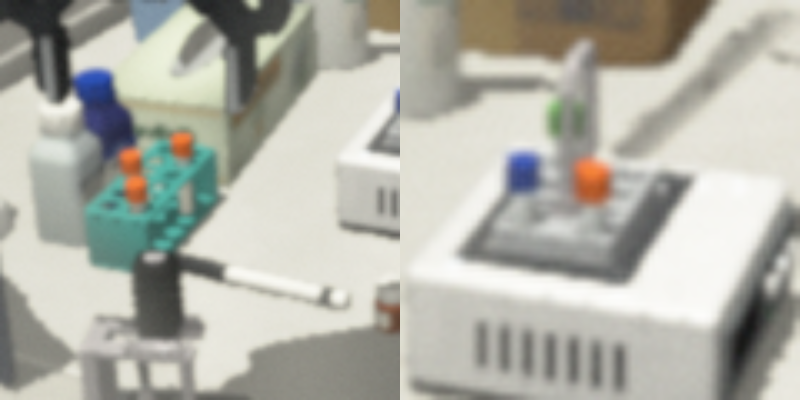

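The open jaws straddle the handle, with fingers at (50,80) and (240,80) and the handle top at (157,258). The eye top is at (585,40) in the right crop, which agrees with a bar about 61 mm above the block.

Request:
apply_moves([
  [[0.04,0.6,-0.05,-0.02,0,0.04],[0.04,0.6,-0.05,-0.02,0,0.04],[0.05,0.6,-0.04,-0.02,0,0.04],[0,0.3,0,0,0,0],[0,0.3,0,0,0,0],[0,0.3,0,0,0,0],[0,0.25,0,0,0,0],[0,0,0,0,0,0]],
])

```text
clock: 3.68
eef_pos: [561.4, 229.2, 85.1]
tool_rot: [-1.579, -0.002, 0.308]
force: [0.2, 0.2, 0.0]
width: 85.6
```

```bash
python3 plan.py 558 240 86 18.5 1
```

```text
from [561.4 229.2  85.1] [-90.48  -0.12  17.65] F [0.2 0.2 0. ] w 85.6 t 3.6833
[0.00,-0.02,0.28,0.10,-0.17,0.02],
```

Request:
apply_moves([
  [[0,0,0.28,0.1,-0.17,0.02],[0,0,0,0,0,0]],
])

```text
clock: 3.85
eef_pos: [557.9, 240.2, 85.1]
tool_rot: [-1.57, -0.0, 0.323]
force: [0.2, 1.4, -0.3]
width: 85.0
```

```bash
python3 plan.py 558 240 86 18.5 1
python3 - <<'E'
from h import *
a=grab('scene');b=grab('top')
ims=[cv2.resize(np.ascontiguousarray(c[0][y:y+70,x:x+70,::-1]),(400,400),interpolation=cv2.INTER_CUBIC) for c,x,y in((a,190,270),(b,125,210))]
cv2.imwrite('pics/g1.png',np.hstack(ims))
E
```

```text
from [557.9 240.2  85.1] [-8.994e+01 -1.000e-02  1.851e+01] F [ 0.2  1.4 -0.3] w 85.0 t 3.85
[0.00,-0.02,-0.01,-0.01,0.00,0.00],
```

View pics/g1.png

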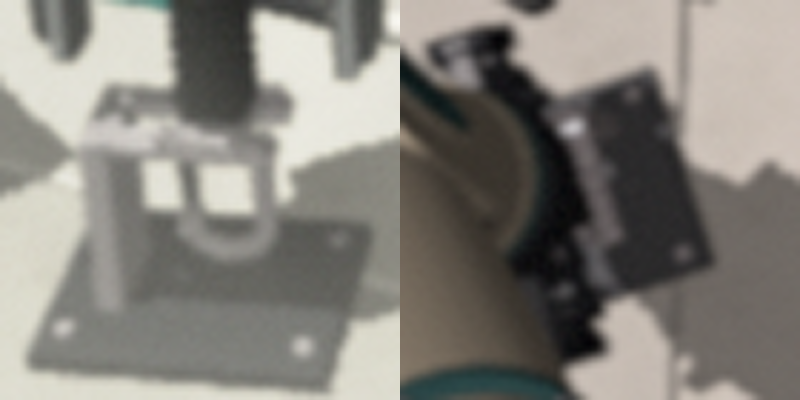

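The handle spans x 172–255 in the left crop, centred between the fingers' inner faces at about 85 and 330, and the fingertips are above the fork. Next: close the gripper.

Request:
apply_moves([
  [[0,0,0,0,0,0],[0,0,0,0,0,0],[0,0,0,0,0,0],[0,0,0,0,0,0],[0,0,0,0,0,0],[0,0,0,0,0,0],[0,0,0,0,0,0],[0,0,0,0,0,0]],
], claw=0)

```text
clock: 4.62
eef_pos: [559.8, 238.4, 88.1]
tool_rot: [-1.573, -0.004, 0.321]
force: [-0.8, -0.8, 0.2]
width: 23.4
```

Request:
apply_moves([
  [[0,-0.2,0,0,0,0],[0,-0.3,0,0,0,0],[0,-0.4,0,0,0,0],[0,-0.4,0,0,0,0],[0,-0.5,0,0,0,0],[0,-0.5,0,0,0,0],[0,-0.5,0,0,0,0],[0,-0.5,0,0,0,0]],
])

```text
clock: 5.28
eef_pos: [556.7, 237.0, 226.3]
tool_rot: [-1.573, 0.004, 0.322]
force: [0.3, 1.1, -0.1]
width: 23.1
```

Run:
```python
from h import *
a=grab('scene');b=grab('top')
s=readout.read_state();print(s['eef_pos'],s['force'],s['width'],np.degrees(s['tool_rot']))
x,y,z=s['eef_pos'];u=proj(a,s['eef_pos']);print(u)
o=(int(u[0])-35,int(u[1])-25);print(o)
cv2.imwrite('pics/g2.png',cv2.resize(np.ascontiguousarray(a[0][o[1]:o[1]+70,o[0]:o[0]+70,::-1]),(560,560),interpolation=cv2.INTER_CUBIC))
```

```text
[559.02348088 238.49421151 229.07048156] [-0.27968074  0.24689684 -0.75865637] 23.639271903442523 [-90.07874116  -0.21504677  18.42094357]
[220.44510107 213.18231821]
(185, 188)
```

View pics/g2.png

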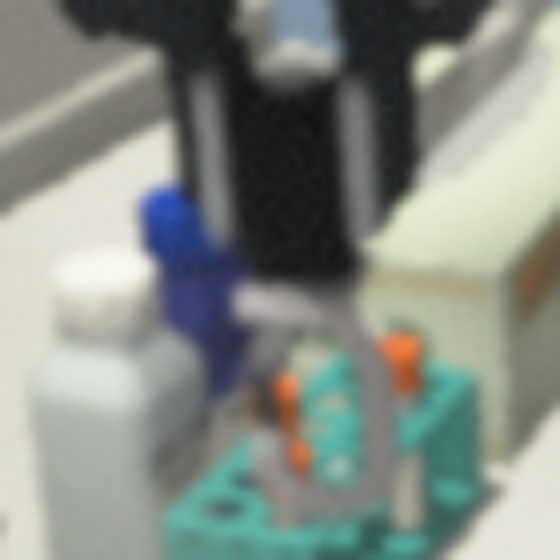

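```bash
python3 - <<'E'
from h import *
a=grab('scene')
s=readout.read_state();x,y,z=s['eef_pos'];print(z)
for zz in (z-69,z-57,z-10,z-13): print(zz-z,(proj(a,[x,y,zz])-[185,188])*8)
E
python3 plan.py 472 -98 230 6 12
```

```text
226.83749029231436
-69.0 [314.93072205 494.04842762]
-57.0 [310.87631251 446.28954218]
-10.0 [294.45919094 252.9041874 ]
-13.0 [295.53349136 265.55890077]
from [557.9 237.7 226.8] [-9.012e+01 -1.000e-02  1.842e+01] F [-0.2  0.  -2.2] w 23.7 t 5.4333
[-0.39,-0.01,-0.61,0.00,0.21,0.00],
[-0.38,-0.01,-0.61,0.00,0.21,0.00],
[-0.37,-0.01,-0.62,0.00,0.21,0.00],
[-0.36,-0.01,-0.63,0.00,0.21,0.00],
[-0.35,-0.01,-0.63,0.00,0.21,0.00],
[-0.33,-0.01,-0.64,0.00,0.21,0.00],
[-0.32,-0.01,-0.65,0.00,0.21,0.00],
[-0.31,-0.01,-0.65,0.00,0.21,0.00],
[-0.30,-0.01,-0.66,0.00,0.21,0.00],
[-0.29,-0.01,-0.66,0.00,0.21,0.00],
[-0.28,-0.01,-0.67,0.00,0.21,0.00],
[-0.26,-0.01,-0.67,0.00,0.21,0.00],
```

Request:
apply_moves([
  [[-0.39,0,-0.61,0,0.21,0],[-0.38,0,-0.61,0,0.21,0],[-0.37,0,-0.62,0,0.21,0],[-0.36,0,-0.63,0,0.21,0],[-0.35,0,-0.63,0,0.21,0],[-0.33,0,-0.64,0,0.21,0],[-0.32,0,-0.65,0,0.21,0],[-0.31,0,-0.65,0,0.21,0]],
])

```text
clock: 6.1
eef_pos: [493.3, 12.8, 221.3]
tool_rot: [-1.566, 0.008, 0.183]
force: [0.5, -0.2, -1.2]
width: 23.2
```

Request:
apply_moves([
  [[-0.3,0,-0.66,0,0.21,0],[-0.29,0,-0.66,0,0.21,0],[-0.28,0,-0.67,0,0.21,0],[-0.26,0,-0.67,0,0.21,0],[0,0.3,0,0,0,0],[0,0.3,0,0,0,0],[0,0.3,0,0,0,0],[0,0.3,0,0,0,0]],
])

```text
clock: 6.77
eef_pos: [453.6, -115.6, 168.4]
tool_rot: [-1.57, 0.02, 0.089]
force: [-0.1, 0.3, -0.9]
width: 23.1
```

```bash
python3 plan.py 482.5 -96.7 181 6 2
```

```text
from [ 453.6 -115.6  168.4] [-89.96   1.14   5.1 ] F [-0.1  0.3 -0.9] w 23.1 t 6.7667
[0.38,-0.17,0.20,-0.01,-0.09,-0.11],
[0.38,-0.16,0.20,-0.01,-0.09,-0.11],
```

Request:
apply_moves([
  [[0.38,-0.17,0.2,0,-0.09,-0.11],[0.38,-0.16,0.2,0,-0.09,-0.11],[0,0,0,0,0,0]],
])

```text
clock: 7.02
eef_pos: [478.8, -96.8, 176.8]
tool_rot: [-1.567, 0.011, 0.103]
force: [0.7, 0.3, 0.1]
width: 23.6
```

```bash
python3 plan.py 482.5 -96.7 181 6 1
python3 - <<'E'
from h import *
a=grab('scene');b=grab('top')
P=[readout.read_state()['eef_pos']]; P.append((grab('scene'),readout.read_state()['eef_pos'])[1]); print(P)
P=np.mean(P,0); print(proj(a,P-[0,0,57]),proj(b,P))
A=cv2.resize(np.ascontiguousarray(a[0][178:238,285:345,::-1]),(480,480),interpolation=cv2.INTER_CUBIC)
B=cv2.resize(np.ascontiguousarray(b[0][230:290,260:300,::-1]),(320,480),interpolation=cv2.INTER_CUBIC)
cv2.imwrite('pics/g3.png',np.hstack([A,B]))
E
```

```text
from [478.8 -96.8 176.8] [-89.78   0.65   5.9 ] F [0.7 0.3 0.1] w 23.6 t 7.0167
[0.09,-0.10,-0.01,-0.04,-0.02,-0.13],

[array([476.02175244, -98.53010332, 176.26071254]), array([475.50830594, -98.97318748, 176.22800307])]
[333.20229666 208.60893044] [286.95720384 280.04273004]
```

View pics/g3.png

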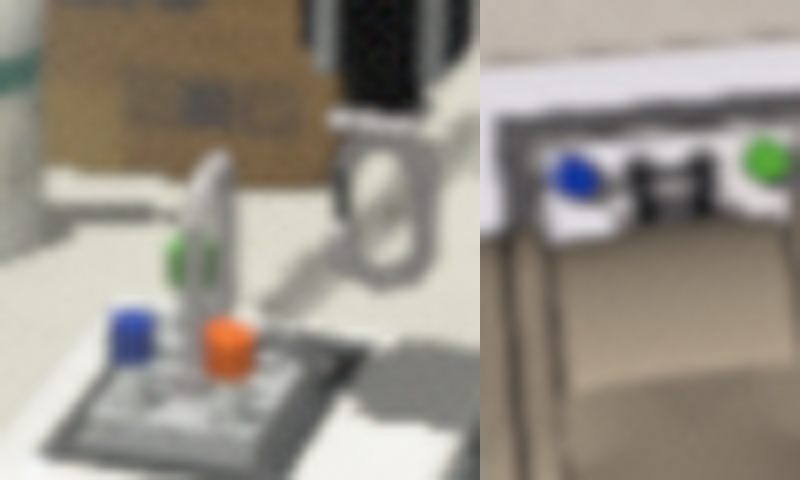

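The scene crop shows the hook facing the eye, with its bottom edge at about (385,290), the gate pin at (345,190) and the eye apex at (218,152). Next: refine the two heights with edge profiles in this same view.

Run:
```python
from h import *
a=grab('scene')
P=readout.read_state();print(P['eef_pos'],np.degrees(P['tool_rot']));g=a[0].astype(int).sum(2)//3
for u in (311,312,313): print(u,g[190:206,u],end=' ')
print()
for u in (332,333,334): print(u,g[204:220,u])
c=np.array([532.2,-91.4]);yaw=np.radians(6)
for h in (58,60,62,64,66):
    p=np.r_[c+np.array([np.sin(yaw),-np.cos(yaw)])*12,72+h+3.5];print(h,proj(a,p).round(1))
x,y,z=P['eef_pos']
for k in (52,54,56,58,60,62): print(k,proj(a,[x,y,z-k-12]).round(1))
```

```text
[475.32569995 -99.24996899 176.25477172] [-89.86693596   0.91647485   5.72718988]
311 [ 81  83  81  83  92  96 112 150 171 172 162 156 155 153 151 151] 312 [ 80  82  79  82  90  94 118 158 165 148 128 128 134 139 139 140] 313 [ 83  82  80  84  89  93 108 132 133 119 112 118 131 134 137 136] 
332 [136 136 142 151 166 166 147 130 130 145 188 211 214 213 216 219]
333 [129 134 149 169 189 194 174 141 129 139 179 206 214 215 214 218]
334 [130 142 166 189 204 209 193 153 128 132 164 199 211 214 214 212]
58 [311.8 198.8]
60 [311.8 198. ]
62 [311.8 197.2]
64 [311.8 196.5]
66 [311.9 195.7]
52 [333.4 211.2]
54 [333.3 212. ]
56 [333.3 212.7]
58 [333.3 213.5]
60 [333.2 214.3]
62 [333.2 215. ]
```

```bash
python3 - <<'E'
from h import *
a=grab('scene');g=a[0].astype(int).sum(2)//3
for v in range(194,212): print(v,g[v,304:320])
c=np.array([532.2,-91.4]);yaw=np.radians(6)
for h in (64,66):
  for y in(-12,-6,0,6,12):
    print(h,y,[proj(a,np.r_[c+np.array([np.cos(yaw)*x-np.sin(yaw)*y,np.sin(yaw)*x+np.cos(yaw)*y]),72+h+dz]).round(1) for x,dz in((0,3.5),(3.5,0),(-3.5,0))])
E
python3 plan.py 495 -95.3 181.3 6 2
```

```text
194 [96 95 92 91 92 91 90 95 91 90 90 87 86 87 88 86]
195 [97 98 94 95 93 97 97 95 97 94 94 94 94 92 90 88]
196 [ 96  98  95  96  99  96 101 114 119 108  97  96  98  97  95  94]
197 [ 96  96  96  95  96 100 122 150 153 133 105  95  95  95  97  91]
198 [101  97  96  98 100 117 152 173 167 133 104  96  92  94  96  93]
199 [124 113 103 100 109 152 176 172 147 119 101  95  95  94  92  94]
200 [178 159 140 129 141 177 190 165 130 109 104  96  93  94  94  94]
201 [207 197 186 182 179 194 187 156 126 116 119 123 126 123 126 122]
202 [208 209 208 204 191 187 175 153 135 130 147 170 178 181 182 183]
203 [183 198 199 194 184 180 166 151 137 134 161 190 202 205 207 206]
204 [151 161 163 173 176 174 161 149 140 136 164 192 207 212 212 213]
205 [162 161 153 165 171 167 161 152 141 134 159 194 209 211 212 213]
206 [198 194 183 170 159 151 152 151 141 137 161 192 208 214 213 213]
207 [212 204 189 158 142 139 140 145 139 137 164 196 212 212 214 214]
208 [211 196 166 140 130 130 127 124 126 134 166 195 210 214 213 214]
209 [209 182 143 120 125 129 117 108 119 134 164 196 212 214 213 213]
210 [210 178
[... 342 characters left out ...]
1.8, 199.7])]
64 6 [array([309.7, 199.1]), array([308.3, 200.3]), array([311.1, 200.6])]
64 12 [array([308.9, 200. ]), array([307.5, 201.2]), array([310.3, 201.5])]
66 -12 [array([311.9, 195.7]), array([310.5, 196.9]), array([313.2, 197.2])]
66 -6 [array([311.1, 196.6]), array([309.8, 197.8]), array([312.5, 198.1])]
66 0 [array([310.4, 197.5]), array([309. , 198.6]), array([311.8, 199. ])]
66 6 [array([309.7, 198.3]), array([308.3, 199.5]), array([311.1, 199.9])]
66 12 [array([308.9, 199.2]), array([307.5, 200.4]), array([310.3, 200.8])]
from [475.3 -99.4 176.3] [-89.87   0.91   5.71] F [ 0.6  1.  -1.4] w 23.1 t 7.2667
[0.25,-0.07,0.03,-0.01,-0.03,-0.09],
[0.25,-0.06,0.03,-0.01,-0.03,-0.09],
```

Request:
apply_moves([
  [[0.25,-0.07,0.03,0,-0.03,-0.09],[0.25,-0.06,0.03,0,-0.03,-0.09],[0,0,0,0,0,0]],
])

```text
clock: 7.52
eef_pos: [495.9, -95.6, 181.9]
tool_rot: [-1.569, -0.001, 0.104]
force: [-0.0, -0.9, -0.5]
width: 23.3
```

```bash
python3 plan.py 507 -94 181 6 3
```

```text
from [495.9 -95.6 181.9] [-8.991e+01 -6.000e-02  5.940e+00] F [-0.  -0.9 -0.5] w 23.3 t 7.5167
[0.09,0.01,0.00,-0.01,-0.00,0.00],
[0.09,0.01,0.00,-0.01,-0.00,0.00],
[0.09,0.01,0.00,-0.01,-0.00,0.00],
```

Request:
apply_moves([
  [[0.08,0.01,0,0,0,0],[0.08,0.01,0,0,0,0],[0.08,0,0,0,0,0],[0.06,0,0,0,0,0],[0,0,0,0,0,0]],
])

```text
clock: 7.93
eef_pos: [509.8, -94.4, 181.3]
tool_rot: [-1.569, -0.002, 0.104]
force: [0.2, 0.7, -1.3]
width: 23.3
```

Request:
apply_moves([
  [[0.05,0,0,0,0,0],[0.05,0,0,0,0,0]],
])

```text
clock: 8.1
eef_pos: [513.5, -94.0, 181.1]
tool_rot: [-1.569, -0.001, 0.104]
force: [0.5, -0.6, -1.0]
width: 23.7
```

Request:
apply_moves([
  [[0.05,0,0,0,0,0],[0,0,0,0,0,0]],
])

```text
clock: 8.27
eef_pos: [514.9, -93.9, 180.8]
tool_rot: [-1.569, 0.002, 0.103]
force: [-1.0, 1.4, -0.4]
width: 23.6
```

Request:
apply_moves([
  [[0.05,0,0,0,0,0],[0,0,0,0,0,0]],
])

```text
clock: 8.43
eef_pos: [516.0, -93.8, 180.5]
tool_rot: [-1.569, 0.004, 0.103]
force: [-0.3, 0.1, -1.8]
width: 23.1
```

Request:
apply_moves([
  [[0.05,0,0,0,0,0],[0,0,0,0,0,0]],
])

```text
clock: 8.6
eef_pos: [517.5, -93.7, 180.3]
tool_rot: [-1.569, 0.005, 0.103]
force: [-0.5, 0.7, -2.1]
width: 23.3
```

Request:
apply_moves([
  [[0.06,0,0,0,0,-0.05],[0,0,0,0,0,0]],
])

```text
clock: 8.77
eef_pos: [519.0, -93.5, 180.0]
tool_rot: [-1.569, 0.003, 0.103]
force: [-2.2, 0.3, -0.9]
width: 23.6
```

Request:
apply_moves([
  [[0.06,0,0,0,0,-0.05],[0,0,0,0,0,0]],
])

```text
clock: 8.93
eef_pos: [520.0, -93.5, 179.9]
tool_rot: [-1.569, 0.001, 0.103]
force: [-1.9, -0.8, 1.2]
width: 23.4
```

Request:
apply_moves([
  [[0.06,0,0,0,0,-0.05],[0,0,0,0,0,0]],
])

```text
clock: 9.1
eef_pos: [521.4, -93.4, 179.8]
tool_rot: [-1.569, -0.001, 0.103]
force: [-3.1, -0.6, 1.3]
width: 23.6
```

Run:
```python
from h import *
a=grab('scene');F=[]
for i in range(4): grab('top');s=readout.read_state();F.append(np.r_[s['force'],s['torque']*10])
print(s['eef_pos'],np.degrees(s['tool_rot']),np.mean(F,0).round(2))
save(a,'g4.png',(290,178,340,218),12)
```

```text
[521.26691789 -93.40506761 179.70513232] [-8.99172933e+01 -4.37239127e-02  5.87613296e+00] [-3.44 -0.37  0.78 -0.81  9.59  0.04]
```

View pics/g4.png

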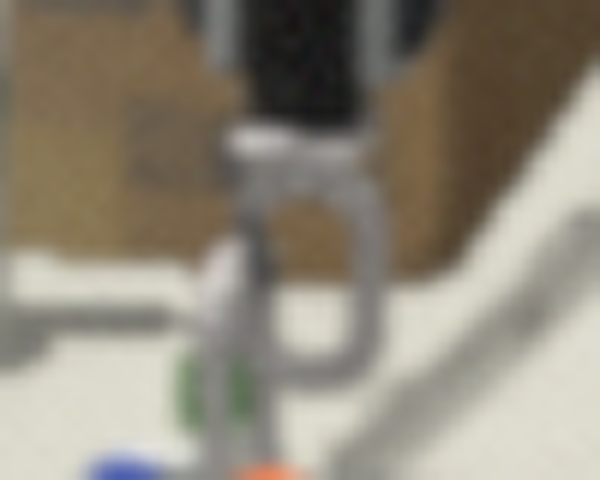

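The bar, with its tip at (225,240), sits against the gate at about (260,240), above the nose, and Fx is about −3.4 N. I'll keep pushing in small steps.

Request:
apply_moves([
  [[0.07,0,0,0,0,0],[0,0,0,0,0,0]],
])

```text
clock: 9.52
eef_pos: [523.7, -93.1, 179.7]
tool_rot: [-1.569, 0.0, 0.102]
force: [-3.4, 0.0, 2.1]
width: 23.5
```

Request:
apply_moves([
  [[0.07,0,0,0,0,0],[0,0,0,0,0,0]],
])

```text
clock: 9.68
eef_pos: [526.4, -92.8, 179.9]
tool_rot: [-1.569, 0.001, 0.102]
force: [-3.6, -0.8, 3.2]
width: 23.1
```

Request:
apply_moves([
  [[0.07,0,0,0,0,0],[0,0,0,0,0,0]],
])

```text
clock: 9.85
eef_pos: [528.9, -92.6, 180.1]
tool_rot: [-1.57, 0.002, 0.102]
force: [-3.3, -0.0, 3.7]
width: 23.1
```

Request:
apply_moves([
  [[0.07,0,0,0,0,0],[0,0,0,0,0,0]],
])

```text
clock: 10.02
eef_pos: [530.4, -92.4, 179.9]
tool_rot: [-1.57, 0.004, 0.102]
force: [-3.6, -0.4, 5.4]
width: 23.4
```

Request:
apply_moves([
  [[0.07,0,0,0,0,0],[0,0,0,0,0,0]],
])

```text
clock: 10.18
eef_pos: [531.7, -92.3, 179.7]
tool_rot: [-1.57, 0.007, 0.102]
force: [-3.9, 0.2, 4.3]
width: 23.1
```

Run:
```python
from h import *
a=grab('scene');F=[]
for i in range(3): grab('top');s=readout.read_state();F.append(np.r_[s['force'],s['torque']*10])
print(s['eef_pos'],np.degrees(s['tool_rot']),np.mean(F,0).round(2))
save(a,'g5.png',(290,178,340,218),12)
```

```text
[531.80481862 -92.39314389 179.90584036] [-89.94559156   0.38986538   5.84647838] [-4.65 -0.25  3.76 -0.46 11.04  0.15]
```

View pics/g5.png

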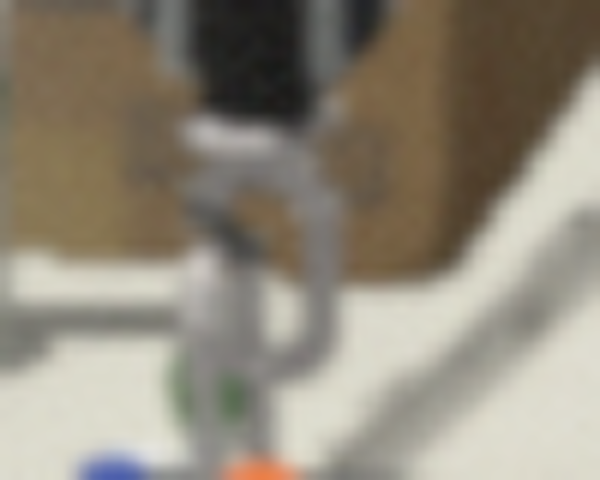

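The gate now leans inwards from (205,205) to (260,245), with the bar's tip at (205,240) under it. I'll go further in, then raise.

Request:
apply_moves([
  [[0.08,0,0,0,0,-0.05],[0,0,0,0,0,0]],
])

```text
clock: 10.55
eef_pos: [533.1, -92.4, 179.8]
tool_rot: [-1.57, 0.006, 0.102]
force: [-4.4, -0.4, 5.7]
width: 23.3
```

Request:
apply_moves([
  [[0.08,-0.02,0,0,0,-0.05],[0,0,0,0,0,0]],
])

```text
clock: 10.72
eef_pos: [533.7, -92.4, 180.2]
tool_rot: [-1.57, 0.007, 0.101]
force: [-2.9, 0.3, 5.0]
width: 23.2
```

Request:
apply_moves([
  [[0.08,-0.02,0,0,0,-0.05],[0,0,0,0,0,0]],
])

```text
clock: 10.88
eef_pos: [534.2, -92.4, 180.6]
tool_rot: [-1.57, 0.008, 0.101]
force: [-3.3, -0.8, 5.0]
width: 23.3
```

Request:
apply_moves([
  [[0.12,-0.03,0,0,0,-0.08],[0,0,0,0,0,0]],
])

```text
clock: 11.05
eef_pos: [535.6, -92.4, 181.3]
tool_rot: [-1.57, 0.008, 0.1]
force: [-3.8, 0.7, 7.5]
width: 23.0
```

Request:
apply_moves([
  [[0.12,-0.04,0,0,0,-0.08],[0,0,0,0,0,0]],
])

```text
clock: 11.22
eef_pos: [538.1, -92.3, 182.7]
tool_rot: [-1.571, 0.006, 0.1]
force: [-1.8, 0.9, 8.3]
width: 23.9
```

Request:
apply_moves([
  [[0.12,-0.05,0,0,0,-0.08],[0,0,0,0,0,0]],
])

```text
clock: 11.38
eef_pos: [544.6, -91.8, 185.1]
tool_rot: [-1.571, -0.005, 0.1]
force: [0.1, -0.1, -0.4]
width: 23.4
```

Request:
apply_moves([
  [[-0.1,0,0,0,0,0],[-0.1,-0.05,0,0,0,0.02],[0,0,0,0,0,0]],
])

```text
clock: 11.63
eef_pos: [538.9, -92.1, 187.0]
tool_rot: [-1.57, -0.009, 0.101]
force: [-1.6, 0.2, 0.1]
width: 23.4
```

Run:
```python
from h import *
a=grab('scene');F=[]
for i in range(3): grab('top');s=readout.read_state();F.append(np.r_[s['force'],s['torque']*10])
print(s['eef_pos'],np.degrees(s['tool_rot']),np.mean(F,0).round(2))
save(a,'g6.png',(285,178,335,218),12)
```

```text
[538.87651467 -92.13612072 186.76519251] [-89.9609217   -0.45860661   5.76224117] [-1.58 -0.09  0.09 -0.25  4.46 -0.15]
```

View pics/g6.png

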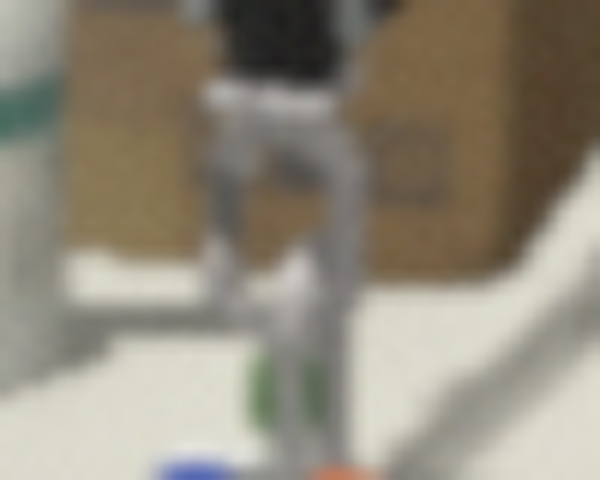

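The gate is shut and vertical at (228,200). The bar, at (295,250), is inside the bend behind the nose at (220,270). Lifting gently.

Request:
apply_moves([
  [[-0.04,-0.06,0,0,0,0.05],[-0.02,-0.06,0,0,0,0.04],[0,-0.05,0,0,0,0],[0,-0.05,0,0,0,0]],
])

```text
clock: 12.17
eef_pos: [536.3, -92.2, 195.2]
tool_rot: [-1.569, 0.001, 0.101]
force: [0.6, 0.4, -6.8]
width: 23.4
```

Request:
apply_moves([
  [[0,-0.06,0,0,0,0],[0,-0.06,0,0,0,0]],
])

```text
clock: 12.33
eef_pos: [535.9, -92.1, 199.4]
tool_rot: [-1.569, 0.002, 0.101]
force: [0.7, -0.5, -6.7]
width: 23.4
```

Request:
apply_moves([
  [[0,-0.06,0,0,0,0],[0,-0.06,0,0,0,0]],
])

```text
clock: 12.5
eef_pos: [535.6, -92.0, 204.0]
tool_rot: [-1.568, 0.003, 0.101]
force: [-1.2, 0.8, -6.7]
width: 23.1
```

Request:
apply_moves([
  [[0,-0.1,0,-0.02,0,0],[0,-0.12,0,0,0,0],[0,-0.15,0,0,0,0],[0,-0.15,0,0,0,0],[0,-0.15,0,0,0,0],[0,-0.15,0,0,0,0],[0,-0.15,0,0,0,0],[0,-0.15,0,0,0,0]],
])

```text
clock: 13.17
eef_pos: [535.1, -91.9, 252.9]
tool_rot: [-1.57, 0.004, 0.101]
force: [-0.5, 0.6, -7.7]
width: 23.4
```

Request:
apply_moves([
  [[0,-0.12,0,0,0,0],[0,-0.1,0,0,0,0],[0,-0.05,0,0,0,0],[0,0,0,0,0,0]],
])

```text
clock: 13.5
eef_pos: [535.9, -91.9, 266.9]
tool_rot: [-1.57, 0.001, 0.101]
force: [-0.3, 0.3, -6.7]
width: 23.2
```

```bash
python3 - <<'E'
from h import *
b=grab('top');f=1/1.42
for n,uv in [('TL',(480,344)),('TR',(613,347)),('BR',(612,424)),('BL',(479,417))]: print(n,onz(b,uv[0]*f,uv[1]*f,22))
# dark scissors extent on tray
g=b[0].astype(int).sum(2)/3; sub=g[250:298,345:425]
ys,xs=np.where(sub<95); 
for u in range(345,432,3): print(u,[int(v) for v in g[252:294:3,u]])
E
python3 plan.py 505 -312 255 4 36
```

```text
TL [ 572.96951028 -233.14120444   22.        ]
TR [ 569.69359578 -480.84435171   22.        ]
BR [ 427.42677741 -476.78253944   22.        ]
BL [ 437.68606821 -231.3325409    22.        ]
345 [198, 197, 200, 201, 201, 204, 203, 205, 205, 199, 179, 168, 170, 163]
348 [198, 198, 202, 202, 201, 202, 203, 206, 206, 206, 203, 204, 203, 199]
351 [199, 199, 202, 202, 203, 204, 205, 206, 207, 206, 207, 204, 203, 201]
354 [202, 201, 202, 202, 203, 202, 206, 208, 206, 204, 205, 203, 203, 204]
357 [204, 201, 202, 202, 204, 204, 205, 205, 207, 205, 205, 206, 204, 203]
360 [205, 203, 203, 202, 204, 204, 205, 207, 206, 206, 207, 206, 205, 203]
363 [205, 203, 202, 205, 205, 205, 205, 207, 207, 208, 208, 205, 206, 203]
366 [205, 203, 205, 206, 205, 207, 208, 208, 210, 210, 208, 207, 207, 205]
369 [207, 205, 203, 205, 206, 207, 208, 208, 208, 208, 207, 206, 207, 206]
372 [209, 205, 205, 206, 207, 205, 207, 209, 208, 208, 206, 206, 208, 210]
375 [208, 209, 209, 208, 203, 206, 209, 208, 210, 210, 209, 208, 207, 210]
378 [208, 210, 210, 210, 206, 207, 209, 208, 209, 210, 209, 207, 207, 207]
381 [208, 20
[... 1976 characters left out ...]
0.03,0.01,-0.15,-0.00,0.01,-0.00],
[-0.03,0.01,-0.15,-0.00,0.01,-0.00],
[-0.03,0.01,-0.15,-0.00,0.01,-0.00],
[-0.03,0.01,-0.15,-0.00,0.01,-0.00],
[-0.03,0.01,-0.15,-0.00,0.01,-0.00],
[-0.03,0.01,-0.15,-0.00,0.01,-0.00],
[-0.03,0.01,-0.15,-0.00,0.01,-0.00],
[-0.03,0.01,-0.15,-0.00,0.01,-0.00],
[-0.03,0.01,-0.15,-0.00,0.01,-0.00],
[-0.03,0.01,-0.15,-0.00,0.01,-0.00],
[-0.03,0.01,-0.15,-0.00,0.01,-0.00],
[-0.03,0.01,-0.15,-0.00,0.01,-0.00],
[-0.03,0.01,-0.15,-0.00,0.01,-0.00],
[-0.03,0.01,-0.15,-0.00,0.01,-0.00],
[-0.03,0.01,-0.15,-0.00,0.01,-0.00],
[-0.03,0.01,-0.15,-0.00,0.01,-0.00],
[-0.03,0.01,-0.15,-0.00,0.01,-0.00],
[-0.03,0.01,-0.15,-0.00,0.01,-0.00],
[-0.03,0.01,-0.15,-0.00,0.01,-0.00],
```

Request:
apply_moves([
  [[-0.02,0,-0.05,0,0,0],[-0.03,0,-0.1,0,0,0],[-0.04,0,-0.15,0,0.01,0],[-0.04,0,-0.18,0,0.01,0],[-0.04,0,-0.18,0,0.01,0],[-0.04,0,-0.18,0,0.01,0],[-0.04,0,-0.18,0,0.01,0],[-0.04,0,-0.18,0,0.01,0]],
])

```text
clock: 14.22
eef_pos: [527.2, -145.0, 264.9]
tool_rot: [-1.569, 0.005, 0.097]
force: [0.2, -0.0, -7.1]
width: 23.5
```

Request:
apply_moves([
  [[-0.04,0,-0.18,0,0.01,0],[-0.04,0,-0.18,0,0.01,0],[-0.04,0,-0.18,0,0.01,0],[-0.04,0,-0.18,0,0.01,0],[-0.04,0,-0.18,0,0.01,0],[-0.04,0,-0.18,0,0.01,0],[-0.04,0,-0.18,0,0.01,0],[-0.04,0,-0.18,0,0.01,0]],
])

```text
clock: 14.88
eef_pos: [518.6, -211.2, 264.7]
tool_rot: [-1.57, 0.005, 0.087]
force: [0.5, 0.0, -7.2]
width: 22.9
```

```bash
python3 plan.py 503 -322 262 4 16|head -4
```

```text
from [ 518.6 -211.2  264.7] [-89.94   0.31   5.  ] F [ 0.5  0.  -7.2] w 22.9 t 14.8833
[-0.04,0.00,-0.17,-0.00,0.01,-0.00],
[-0.04,0.00,-0.17,-0.00,0.01,-0.00],
[-0.04,0.00,-0.17,-0.00,0.01,-0.00],
```

Request:
apply_moves([
  [[-0.04,0,-0.18,0,0.01,0],[-0.04,0,-0.18,0,0.01,0],[-0.04,0,-0.18,0,0.01,0],[-0.04,0,-0.18,0,0.01,0],[-0.04,0,-0.18,0,0.01,0],[-0.04,0,-0.18,0,0.01,0],[-0.04,0,-0.18,0,0.01,0],[-0.04,0,-0.18,0,0.01,0]],
])

```text
clock: 15.55
eef_pos: [509.6, -276.0, 264.6]
tool_rot: [-1.569, 0.006, 0.08]
force: [0.5, -0.1, -7.9]
width: 23.5
```

Request:
apply_moves([
  [[-0.04,0,-0.16,0,0,0],[-0.04,0,-0.13,0,0,0],[-0.03,0,-0.1,0,0,0],[-0.02,0,-0.07,0,0,0],[0,0,-0.04,0,0,0],[0,0.04,0,0,0,0],[0,0.08,0,0,0,0],[0,0.12,0,0,0,0]],
])

```text
clock: 16.22
eef_pos: [505.6, -300.8, 255.0]
tool_rot: [-1.571, 0.004, 0.077]
force: [-0.4, -0.4, -7.5]
width: 23.2
```

```bash
python3 plan.py 503 -322 190 4 14|head -3
python3 - <<'E'
from h import *
a=grab('scene');b=grab('top')
P=readout.read_state()['eef_pos'];u=proj(a,P-[0,0,110]).astype(int);print(u)
A=cv2.resize(np.ascontiguousarray(a[0][u[1]-60:u[1]+30,u[0]-45:u[0]+45,::-1]),(480,480),interpolation=cv2.INTER_CUBIC)
cv2.imwrite('pics/g7.png',A)
E
```

```text
from [ 505.6 -300.8  255. ] [-90.     0.25   4.43] F [-0.4 -0.4 -7.5] w 23.2 t 16.2167
[-0.01,0.12,-0.04,0.00,0.01,-0.00],
[-0.01,0.12,-0.04,0.00,0.01,-0.00],
[348 172]
```

View pics/g7.png

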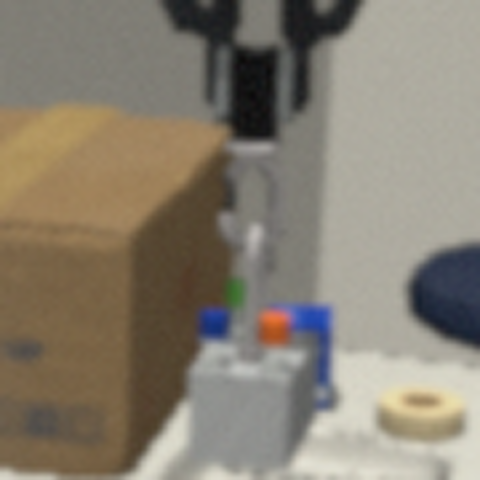

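The block hangs upright and level on the hook, over the tray's near end in the picture. I'll shift a little further, then lower it.

Request:
apply_moves([
  [[0,0.12,-0.06,0,0,0],[0,0.15,-0.06,0,0,0],[-0.01,0.15,-0.06,0,0,0],[-0.01,0.15,-0.06,0,0,0],[-0.01,0.15,-0.06,0,0,0],[-0.01,0.15,-0.06,0,0,0],[-0.01,0.15,-0.06,0,0,0],[0,0.12,-0.03,0,0,0]],
])

```text
clock: 16.98
eef_pos: [504.4, -319.4, 203.6]
tool_rot: [-1.569, 0.006, 0.079]
force: [-0.6, -0.1, -6.9]
width: 23.3
```

```bash
python3 plan.py 503 -320 182 4 5|head -3
```

```text
from [ 504.4 -319.4  203.6] [-89.91   0.36   4.55] F [-0.6 -0.1 -6.9] w 23.3 t 16.9833
[-0.01,0.11,-0.00,-0.00,0.02,-0.01],
[-0.01,0.11,-0.00,-0.00,0.02,-0.01],
```

Request:
apply_moves([
  [[0,0.1,0,0,0,-0.01],[0,0.1,0,0,0,0],[0,0.1,0,0,0,0],[0,0.08,0,0,0,0],[0,0.05,0,0,0,0],[0,0,0,0,0,0]],
])

```text
clock: 17.48
eef_pos: [503.7, -319.4, 183.0]
tool_rot: [-1.568, 0.007, 0.079]
force: [-0.3, 0.6, -7.3]
width: 23.3
```

Request:
apply_moves([
  [[0,0.03,0,0,0,0],[0,0.03,0,0,0,0],[0,0.03,0,0,0,0]],
])

```text
clock: 17.73
eef_pos: [504.3, -319.4, 179.9]
tool_rot: [-1.569, 0.005, 0.079]
force: [0.5, 0.4, -7.2]
width: 23.1
```

Request:
apply_moves([
  [[0,0.03,0,0,0,0],[0,0.03,0,0,0,0],[0,0.03,0,0,0,0]],
])

```text
clock: 17.98
eef_pos: [504.7, -319.5, 176.5]
tool_rot: [-1.569, 0.005, 0.079]
force: [0.3, 0.2, -6.0]
width: 23.4
```

Request:
apply_moves([
  [[0,0.03,0,0,0,0],[0,0.03,0,0,0,0]],
])

```text
clock: 18.15
eef_pos: [504.7, -319.4, 174.1]
tool_rot: [-1.569, 0.005, 0.079]
force: [-1.1, -1.0, -1.8]
width: 23.3
```

Request:
apply_moves([
  [[0,0.03,0,0,0,0],[0,0.03,0,0,0,0]],
])

```text
clock: 18.32
eef_pos: [504.8, -320.0, 172.6]
tool_rot: [-1.571, 0.004, 0.079]
force: [-0.4, -0.1, -0.7]
width: 23.3
```

Request:
apply_moves([
  [[0,0.03,0,0,0,0],[0,0.03,0,0,0,0]],
])

```text
clock: 18.48
eef_pos: [505.1, -320.5, 171.1]
tool_rot: [-1.572, 0.003, 0.079]
force: [-0.9, 0.5, -0.7]
width: 23.1
```

The block is standing and the weight is off the hook (Fz ≈ −0.7 N). Before letting go I'll lean the lifter over towards the robot, pivoting on the bar, so that it doesn't drop hard.

Request:
apply_moves([
  [[-0.07,0,0,0,0,-0.6],[-0.07,0,0,0,0,-0.6],[-0.07,0,0,0,0,-0.6],[-0.07,0,0,0,0,-0.6]],
])

```text
clock: 18.82
eef_pos: [499.6, -320.5, 172.1]
tool_rot: [-1.576, -0.22, 0.085]
force: [-0.8, 0.6, -1.8]
width: 23.4
```

```bash
python3 -c "
from h import *
s=readout.read_state();print(s['qpos'].round(2),s['eef_pos'],np.degrees(s['tool_rot']),s['force'])"
```

```text
[ 0.89  0.58 -0.42  1.9   0.21  0.52  0.46] [ 499.55780268 -320.47845123  172.05741127] [-90.31268064 -12.59407563   4.89105693] [-0.76993678  0.56710564 -1.81874364]
```

The wrist joint is near its limit in that direction (j6 is 0.52, limit 0.23), so the tilt stays at about 12°. I'll release here and back off along the tool axis.

Request:
apply_moves([
  [[0,0,0,0,0,0],[0,0,0,0,0,0],[0,0,0,0,0,0],[0,0,0,0,0,0],[0,0,0,0,0,0],[0,0,0,0,0,0]],
], claw=60)

```text
clock: 19.32
eef_pos: [502.1, -322.7, 174.7]
tool_rot: [-1.581, -0.224, 0.084]
force: [0.1, 0.2, -0.4]
width: 60.0
```

Request:
apply_moves([
  [[0,-0.15,0,0,0,0],[0,-0.2,0,0,0,0],[0,-0.3,0,0,0,0],[0,-0.4,0,0,0,0],[0,-0.5,0,0,0,0],[0,-0.5,0,0,0,0],[0,-0.6,0,0,0,0],[0,-0.6,0,0,0,0]],
])

```text
clock: 19.98
eef_pos: [473.1, -319.7, 306.0]
tool_rot: [-1.574, -0.219, 0.09]
force: [0.5, 0.4, 0.6]
width: 60.0
```

Request:
apply_moves([
  [[-0.4,-0.4,0,0,0,0],[-0.4,-0.4,0,0,0,0],[-0.4,0,0.4,0,0,0],[-0.4,0,0.5,0,0,0],[0,0,0.5,0,0,0],[0,0,0.5,0,0,0],[0,0,0.5,0,0,0],[0,0,0,0,0,0]],
])

```text
clock: 20.65
eef_pos: [394.4, -228.8, 335.4]
tool_rot: [-1.592, -0.231, 0.092]
force: [-0.2, 0.9, 0.5]
width: 60.0
```

Run:
```python
from h import *
a=grab('scene');b=grab('top')
A=cv2.resize(np.ascontiguousarray(a[0][140:240,290:390,::-1]),(400,400),interpolation=cv2.INTER_CUBIC)
B=cv2.resize(np.ascontiguousarray(b[0][220:320,330:430,::-1]),(400,400),interpolation=cv2.INTER_CUBIC)
cv2.imwrite('pics/g8.png',np.hstack([A,B]))
```

```text
(no output)
```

View pics/g8.png

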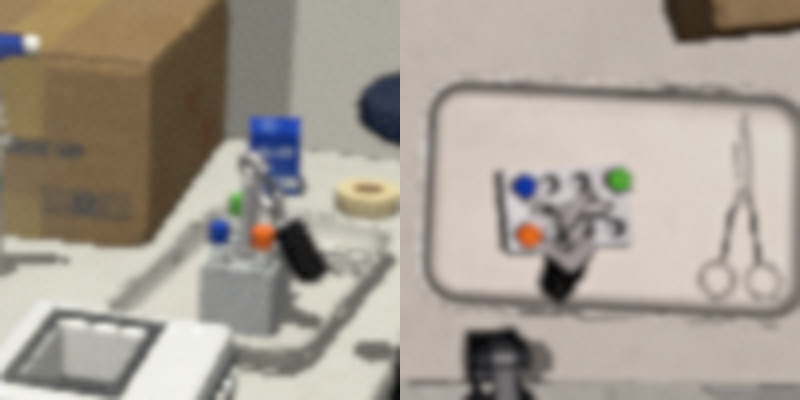

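The block stands upright on the free tray floor, at (565,210) in the top crop. The lifter hangs from the eye on the robot side at (300,250), the scissors are untouched and the gripper is clear. One last stillness check, then I hand in.

Request:
apply_moves([
  [[0,0,0,0,0,0],[0,0,0,0,0,0],[0,0,0,0,0,0],[0,0,0,0,0,0],[0,0,0,0,0,0],[0,0,0,0,0,0]],
])

```text
clock: 21.25
eef_pos: [396.1, -236.4, 336.3]
tool_rot: [-1.595, -0.234, 0.086]
force: [-0.2, 0.4, 0.2]
width: 60.1
```

Run:
```python
from h import *
from cell import finish_job
b=cv2.imread('pics/g8.png')[:,:400]
a=grab('scene')
A=cv2.resize(np.ascontiguousarray(a[0][140:240,290:390,::-1]),(400,400),interpolation=cv2.INTER_CUBIC)
d=np.abs(A.astype(int)-b).max(2)[140:340,180:330];print('diff',d.max(),d.mean(),readout.read_state()['force'])
if d.mean()<12: print(finish_job())
```

```text
diff 10 1.8964 [ 0.76534533  0.45887637 -0.45480217]
the job is handed in; nothing more can be done
None
```

The block now stands upright on the free part of the tray with the lifter clipped to its eye, and the job is handed in at about 21 s of the 67 s allowed.

- **Clipping on:** I took the lifter from the stand and pressed its gate onto the eye. The gate opened at about 3 to 5 N sideways, with at most about 8 N upward on the tool. A picture showed the bar in the bend with the gate shut.
- **Moving:** I lifted the block out (about 7 N on the wrist), carried it over and lowered it in 1 to 2 mm steps until the weight came off the hook.
- **Letting go:** I tried to lay the lifter over first so it wouldn't drop, but the wrist was nearing its limit and I stopped at about 12°. On release the lifter swung down by itself and now hangs from the eye on the robot side.

**Last checks:** the final picture shows the block upright, the lifter on the eye, the scissors in place and the gripper clear. A second frame 0.6 s later showed no motion. I did not check the gate in a close-up after the lifter swung down, and I did not measure the small bump it gave the block. No check failed or disagreed.

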